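# Lay out gearbox parts and load the dial gauge

### The job

Lay the gearbox parts out for checking: put the large gear flat on top of the clutch drum with its boss up, the small gear flat and centred on the large gear's boss, and stand the flanged hub upright on the bench midway between the two V-blocks. Set the thrust bearing on the ringed seat of the slide plate, and slide the loaded plate in under the low gauge head so that the bearing lies centred right beneath the head. Do not bump the gauge, and leave the blue tin and the wrench where they are.

Things in the scene. Friction and masses are not known exactly. Their poses are not given: they have to be found in the camera images.
- drum: Fixed target: dark steel clutch drum with a toothed side band, an upright cylinder 110 mm in diameter (teeth to 116) and 70 mm high with a plain flat top. Origin at the centre of its underside, z up; its flat top is at z = 70 mm.
- gauge: Fixed dial gauge stand. Origin on the bench right under the gauge head (steel disc, 40 mm diameter, underside 28 mm above the bench; 12 mm spindle; arm at height 94 to 116, dial 60 mm wide, 24 deep (x), top at 170). x points from the open side, which faces the robot within 0.25 rad, to the base block (80 x 90 x 25 mm, starts at x = 45) and column (x = 90, 190 high).
- blocks: Fixed target: a pair of steel V-blocks, each 40 mm (x) by 30 mm (y) by 45 mm high, centred at y = +70 and -70 mm; the bare bench between their inner faces is 110 mm wide. Origin on the bench midway between the two, z up. The y axis runs from one block to the other.
- plate: Loose aluminium slide plate, flat, 0.3 kg, 155 (x) x 70 (y) x 8 mm. Origin at its underside below the centre of the seat (dark 62 mm ring outline on the flat top). It reaches from x = +30 mm (front end, goes under the gauge first) to -125. Upright grip tab, 30 (x) x 12 (y) mm, top 47 mm above the bench, centred at x = -110, y = 0.
- bearing: Loose steel thrust ball bearing lying flat: a ring 52 mm outside diameter, 24 mm bore, 12 mm high (with balls showing 1.5 mm above). About 0.12 kg. Origin at the centre of its underside, z up.
- large_gear: Loose steel gear, the wider one, lying flat: toothed wheel 88 mm in diameter and 14 mm thick with a round boss on top, 40 mm in diameter and 18 mm high (32 mm over all). About 0.4 kg. Origin at the centre of its underside, z up through the boss.
- small_gear: Loose steel gear, the narrow one, lying flat: 46 mm in diameter over the teeth, 22 mm high, no boss. About 0.2 kg. Origin at the centre of its underside, z up.
- hub: Loose dark steel flanged hub standing upright: flange 52 mm in diameter and 8 mm thick at the bottom, above it a splined barrel 32 mm in diameter up to 60 mm height. About 0.25 kg. Origin at the centre of its underside, z up.
- tin: Bystander: blue round tin, 72 mm in diameter and 55 mm high, standing loose. Origin at the centre of its underside. Leave it alone.
- wrench: Bystander: loose steel wrench lying on the bench, 170 mm long along its x axis, origin at the middle of its underside. Leave it alone.
Mind the look-alikes: they are no part of the job. Leave any pink or purple look-alike of the bearing alone.

How it is judged:
By the outcome, as a careful person would: the job done as asked, in the order asked, and still so for the second after the job is handed in, with the robot touching nothing.
It also fails if it takes over 149 s, if anything falls off the work surface, if the arm or the gripper's body presses on something with over 40 N, if the wrist force passes 120 N, or if a joint passes its speed limit or range.

### The arm

A 6-joint arm with a two-finger parallel gripper is mounted at the origin on the work surface. World frame = base frame: x ahead of the robot, y to its left, z up, the work surface at z = 0. Lengths are in m, angles in rad, forces in N, time in s.
With the tool pointing down it reaches from about 0.325 to 0.75 m from the base axis. Payload 7.6 kg.
Tool frame: the origin (TCP) lies at the very end of the fingers, on their centre line; the grasp point (between the pads) lies 19 mm behind it; z points along the fingers, y is the line along which they close (so a half turn about z gives the same grasp; the last joint's range is limited). The gripper opens to 85 mm and grips with 20 to 120 N. Pads are 22 mm wide; open, the fingers measure 114 mm over their backs; the gripper's body (76 mm by 85 mm) begins 54 mm behind the grasp point. The pads swing forward as they close: fully open they stand 13 mm farther back than shut.
Start: joints at [1.218, 0.052, 1.401, -0, 1.689, -0.07], TCP at [0.146, 0.504, 0.231] pointing down, gripper open.
Joint ranges: [-2.9, 2.9], [-0.91, 2.17], [0.12, 2.37], [-1.06, 4.2], [0.26, 2.73], [-2.93, 2.93]. Speed limits (rad/s): [2.57, 2.57, 3.01, 3.14, 3.14, 3.14].

### API

Orientations are given as a 3x3 rotation matrix whose columns are the frame's x, y, z axes.
In Python, from station import get_state, get_image, get_calibration, job_done gives the robot as it stands. The module is installed in compiled form; this text tells all that it offers.
- The arm moves only by the tool drive_tool, never from a script. Its argument "deltas" is text: rows parted by semicolons, each of 4 numbers parted by spaces: the shift along the world's x, y, z in units of 25 mm (1.0 is 25 mm), then the turn about the world's z in units of 5 degrees (1.0 is 5 degrees). In form: tx ty tz turn; .... A call has exactly 10 rows; each row is the pose to reach, as a shift and turn from the pose commanded when the call began; what a row does not reach only later rows make up. A row lasts 1/8 s, in which the tool goes at most 62.5 mm and 10.7 degrees, less where a joint would pass 70% of its speed; a pose out of reach is approached as far as the arm can. A call with a gripper value outside its range is refused whole. "grip" is the finger opening in mm, from 0 to 85.4, set as the call begins (left out, the last holds). The fingers move at their own pace and stop on an object; "grip_force" is the grip in N (left out, the last holds). Time passes only in rows, so rows that repeat a pose let the fingers close, or fill a call up. It gives the time, the measured TCP pose, the force, the opening and the grip force at its end, in the units of the state.
- get_state(): the state, without advancing time (a new reading comes with each control period).
- get_image(name): name is "side" or "top" or "wrist"; returns the picture (420x560x3 uint8, red, green, blue); there is no depth.
- get_calibration(name): a dict with "mtx" (3x3 intrinsics, pixels), "k1" (the pictures are not rectified: a ray, as slopes to the right and down, at radius r is drawn at 1 + k1 r^2 times it, then the intrinsics apply), "rvec" (rotation vector, rad) and "tvec" (3), from world to camera coordinates, as OpenCV has them. Camera axes: x right, y down, z forward; pixel columns grow to the right and rows downward; lengths in m; the calibration is good to about 2 mm. A picture is of the moment at which its call begins: read the wrist's pose just before it. get_calibration takes no time and is no camera call; for the wrist camera it gives the pose at the moment of the call.
- job_done(): hands the job in; it is judged then, once.
The state is a dict: "time": time; "qpos": joint angles; "qvel": joint speeds; "joint_efforts": joint torques, N m; "tcp_pos": TCP position; "orientation": TCP orientation; "wrist_force": force on the tool from outside, world axes, zero at the start; "moment": the same for the moment, N m; "gripper_width": finger opening in m; "grip_force": force on a finger pad.
Only numpy, scipy, OpenCV 4.12 (cv2) and the standard library are available. Lean on these libraries where they do the work, as an engineer would, in place of code of your own. Each camera call takes 0.05 s, during which the arm holds its last target. There are 200 camera calls.

## Working session

There is one attempt and no reset: what is moved stays moved. The work goes in short steps, Python scripts to look and compute and a tool call to move; the robot and the scene stay as the last step left them, time stands still between calls to the robot, and variables do not carry over. Pictures are saved under pics/ and viewed, at most 14 in all, crops included, and the job is handed in when it is done.

Besides the shell and the picture viewer there is one more tool, called after "Emit:" as name(argument=value, ...) on one line, values as JSON. drive_tool: Moves the arm, as the interface text tells. Its arguments: {"type":"object","properties":{"deltas":{"type":"string"},"grip":{"type":"number"},"grip_force":{"type":"number"}},"required":["deltas"]}

```bash
mkdir -p pics; cat > h.py <<'E'
import numpy as np, cv2
from station import *
def cal(n):
    c=get_calibration(n); return c
def ray(c,u,v):
    m=np.array(c["mtx"]);k=c["k1"]
    d=np.array([(u-m[0,2])/m[0,0],(v-m[1,2])/m[1,1]]);p=d.copy()
    for _ in range(30): p=d/(1+k*(p@p))
    R=cv2.Rodrigues(np.array(c["rvec"],float))[0];t=np.array(c["tvec"],float).ravel()
    return -R.T@t, R.T@np.array([p[0],p[1],1])
def onz(c,u,v,z):
    o,d=ray(c,u,v); return o+d*(z-o[2])/d[2]
def proj(c,P):
    P=np.atleast_2d(P).astype(float);m=np.array(c["mtx"])
    return cv2.projectPoints(P,np.array(c["rvec"],float),np.array(c["tvec"],float),m,np.array([c["k1"],0,0,0]))[0].reshape(-1,2)
def snap(n,f):
    c=cal(n);im=get_image(n);cv2.imwrite(f"pics/{f}.png",cv2.cvtColor(im,cv2.COLOR_RGB2BGR));return c,im
E
python3 - <<'E'
from h import *
for n in("top","side","wrist"):
    c,im=snap(n,n+"0");o,d=ray(c,280,210);print(n,o.round(3),(d/np.linalg.norm(d)).round(3),np.array(c["mtx"])[0,0],c["k1"])
E
```

```text
top [0.393 0.004 0.981] [ 0.134  0.003 -0.991] 402.99030072781403 -0.004357029145771543
side [ 0.201 -0.984  0.8  ] [ 0.232  0.758 -0.61 ] 532.3678940005193 0.017103766008605425
wrist [0.078 0.525 0.374] [ 0.269 -0.066 -0.961] 309.8936530051894 -0.051902577124320365
```

View pics/top0.png

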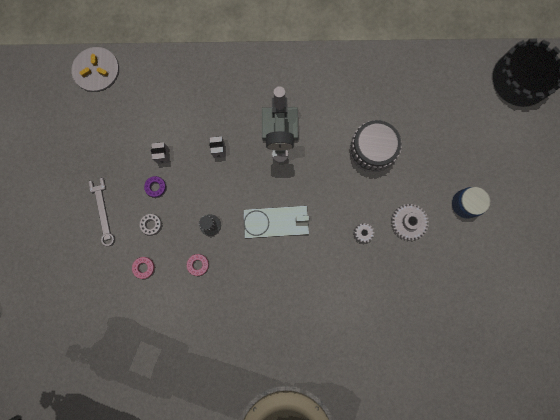

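View pics/side0.png

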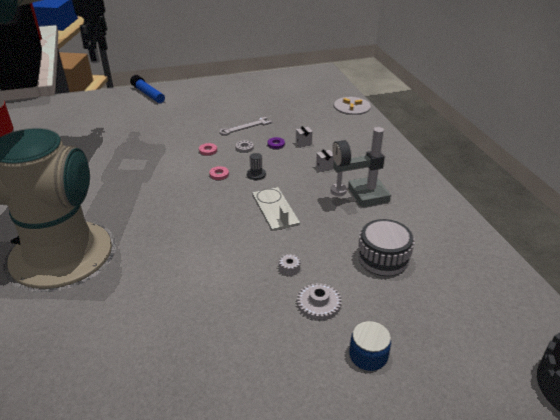

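Top view: large gear (410,222), drum (378,144), small gear (364,233), hub (209,224), grey bearing (150,224), plate seat (257,222) with tab at (302,218), V-blocks (158,151) and (217,145), gauge head (280,156). The side view agrees. Next I segment the top view for finer positions.

```bash
cat > seg.py <<'E'
from h import *
c=cal("top");im=cv2.imread("pics/top0.png");g=im.astype(int).sum(2)/3
def blob(name,u,v,r,z,th=None,dark=False):
    x0,y0=u-r,v-r;p=im[y0:v+r,x0:u+r].max(2)
    q=cv2.GaussianBlur(p,(3,3),0)
    t=th
    m=((q<t) if dark else (q>t)).astype(np.uint8)
    n,l,s,ce=cv2.connectedComponentsWithStats(m)
    i=1+np.argmax(s[1:,4]);mm=(l==i).astype(np.uint8)
    k=cv2.findContours(mm,cv2.RETR_EXTERNAL,cv2.CHAIN_APPROX_NONE)[0];k=max(k,key=len)
    h=cv2.convexHull(k).reshape(-1,2)+[x0,y0]
    W=np.array([onz(c,a,b,z)[:2] for a,b in h]).astype(np.float32)
    (cx,cy),rad=cv2.minEnclosingCircle(W);
    rc=cv2.minAreaRect(W)
    print(name,s[i,4],"circ %.4f %.4f d%.1f"%(cx,cy,2e3*rad),"rect",np.round(rc[0],4),np.round(np.array(rc[1])*1e3,1),round(rc[2],1))
blob("large",410,222,24,.014,110)
blob("drum",378,144,26,.07,115)
blob("small",364,233,14,.022,110)
blob("bearing",150,224,16,.012,110)
blob("plate",276,222,38,.008,135)
blob("hub",209,224,16,.03,60,True)
blob("vb1",158,151,10,.045,130)
blob("vb2",217,145,10,.045,130)
blob("tin",475,201,20,.055,120)
for n,(u,v,z) in dict(hubtop=(208,221,.06),seat=(257,223,.008),tab=(302,218,.047),head=(280,156,.03),wr=(103,212,0)).items(): print(n,onz(c,u,v,z).round(4))
E
python3 seg.py
python3 - <<'E'
import cv2,numpy as np
t=cv2.imread('pics/top0.png')
a=cv2.resize(t[125:245,130:330],None,fx=4,fy=4,interpolation=cv2.INTER_CUBIC)
cv2.imwrite('pics/crop1.png',a)
E
```

```text
large 811 circ 0.4932 -0.3074 d87.7 rect [ 0.4932 -0.3077] [85.3 82.5] 89.2
drum 1136 circ 0.6738 -0.2238 d91.1 rect [ 0.6741 -0.2246] [89.3 87.2] 89.2
small 239 circ 0.4676 -0.1933 d46.7 rect [ 0.4679 -0.1942] [43.7 44.3] 54.2
bearing 266 circ 0.4960 0.3235 d52.2 rect [0.4958 0.3235] [51.2 48.3] 1.7
plate 1609 circ 0.4972 0.0175 d164.6 rect [0.4973 0.0162] [ 68.7 155.1] 2.9
hub 135 circ 0.4847 0.1705 d42.6 rect [0.4807 0.1663] [27.3 41.1] 51.6
vb1 45 circ 0.6820 0.2998 d25.0 rect [0.6813 0.2999] [24.2  9.9] 89.2
vb2 50 circ 0.6943 0.1596 d28.3 rect [0.6943 0.1597] [26.5 10. ] 89.2
tin 591 circ 0.5353 -0.4498 d64.6 rect [ 0.5358 -0.4493] [63.6 61.4] 89.2
hubtop [0.4945 0.1723 0.06  ]
seat [0.4938 0.063  0.008 ]
tab [ 0.5    -0.0443  0.047 ]
head [0.6542 0.005  0.03  ]
wr [0.5269 0.4414 0.    ]
```

View pics/crop1.png

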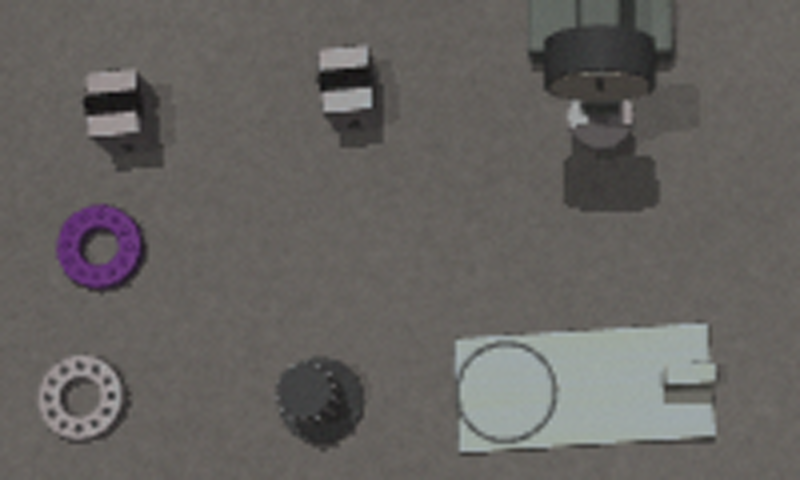

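Crop: the blocks lie along the image row direction with a slight tilt. The gauge head shows below the dial at crop (600,120), and the plate points left (world +y) with its tab on the right. Now I move towards the large gear.

Emit:
drive_tool(deltas="1.5 -2 1 0;3.5 -4 2 0;6 -6 2 0;8.5 -8 2 0;10.5 -10.5 2 0;12 -13 2 0;12 -15.5 2 0;12 -18 2 0;12 -20.5 2 0;12 -23 2 0", grip=85)

```text
time: 1.4
tcp_pos: [0.4428, -0.0052, 0.281]
orientation: [[-0.96, 0.279, -0.0], [0.279, 0.96, 0.0], [0.0, 0.0, -1.0]]
wrist_force: [1.6, -0.4, 0.5]
gripper_width: 0.0852
grip_force: 0.0
```

Emit:
drive_tool(deltas="0.5 -2.5 0 1;1 -5 -0.5 2;1 -7.5 -1 3;1 -9.5 -1.5 3.25;1 -9.5 -1.5 3.25;1 -9.5 -1.5 3.25;1 -9.5 -1.5 3.25;1 -9.5 -1.5 3.25;1 -9.5 -1.5 3.25;1 -9.5 -1.5 3.25")

```text
time: 2.65
tcp_pos: [0.4681, -0.2405, 0.2439]
orientation: [[-1.0, -0.001, 0.0], [-0.001, 1.0, -0.0], [-0.0, -0.0, -1.0]]
wrist_force: [0.0, 0.8, -0.1]
gripper_width: 0.085
grip_force: 0.0
```

```bash
python3 - <<'E'
from h import *
s=get_state();print(s["tcp_pos"],np.round(s["orientation"],3))
c,im=snap("wrist","w1");print(proj(c,[[.493,-.307,.032],[.493,-.307,.014],[.4676,-.1935,.022]]))
E
```

```text
[ 0.46806744 -0.24047734  0.24394636] [[-1.    -0.001  0.   ]
 [-0.001  1.    -0.   ]
 [-0.    -0.    -1.   ]]
[[219.13775364 204.69171409]
 [221.67307073 200.9295096 ]
 [314.32445442 182.16814248]]
```

View pics/w1.png

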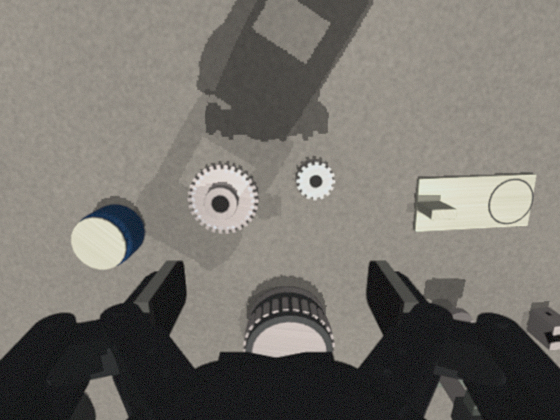

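Wrist view: the large gear's boss hole is at (220,204) against a predicted (219,205). The small gear is at (316,181) against (314,182). The estimates agree to about 1–2 mm; I refine them by segmentation.

```bash
cat >> h.py <<'E'
def blobw(c,im,u,v,r,z,th,dark=False,k=1):
    """hull of the blob nearest to (u,v) -> circle on plane z"""
    x0,y0=u-r,v-r;p=cv2.GaussianBlur(im[y0:v+r,x0:u+r].max(2),(3,3),0)
    m=((p<th) if dark else (p>th)).astype(np.uint8)
    n,l,s,ce=cv2.connectedComponentsWithStats(m)
    i=1+np.argmax(s[1:,4]);K=max(cv2.findContours((l==i).astype(np.uint8),cv2.RETR_EXTERNAL,cv2.CHAIN_APPROX_NONE)[0],key=len)
    h=cv2.convexHull(K).reshape(-1,2)+[x0,y0]
    W=np.array([onz(c,a,b,z)[:2] for a,b in h]).astype(np.float32)
    A=np.c_[2*W,np.ones(len(W))];q=np.linalg.lstsq(A,(W**2).sum(1),rcond=None)[0]
    rc=cv2.minAreaRect(W)
    print("fit",q[:2].round(4),"d%.1f"%(2e3*np.sqrt(q[2]+q[:2]@q[:2])),"rect",np.round(rc[0],4),np.round(np.array(rc[1])*1e3,1),round(rc[2],1))
E
python3 - <<'E'
from h import *
c=cal("wrist");im=cv2.imread("pics/w1.png")
for t in(150,170,190):
    blobw(c,im,224,199,40,.014,t);blobw(c,im,315,180,24,.022,t)
blobw(c,im,220,204,8,.032,90,True); blobw(c,im,316,181,8,.022,90,True)
E
```

```text
fit [ 0.4906 -0.3075] d90.9 rect [ 0.4912 -0.3061] [88.4 88.7] 0.2
fit [ 0.4696 -0.1915] d53.4 rect [ 0.468  -0.1924] [49.3 54.4] 3.2
fit [ 0.4913 -0.3062] d86.8 rect [ 0.4911 -0.3061] [85.9 86.2] 0.1
fit [ 0.4665 -0.1921] d46.2 rect [ 0.4666 -0.192 ] [45.8 45.2] 75.8
fit [ 0.4903 -0.3054] d83.5 rect [ 0.4903 -0.3042] [81.9 82.3] 0.1
fit [ 0.4665 -0.1922] d44.4 rect [ 0.4664 -0.1922] [43.3 43.9] 8.5
fit [ 0.4917 -0.3063] d20.2 rect [ 0.4915 -0.3066] [18.4 18.2] 0.0
fit [ 0.466  -0.1924] d12.4 rect [ 0.4661 -0.1922] [12.2 10.8] 1.8
```

Emit:
drive_tool(deltas="0.5 -1.3 -1 0;0.96 -2.66 -2.5 0;0.96 -2.66 -4.5 0;0.96 -2.66 -6 0;0.96 -2.66 -7.5 0;0.96 -2.66 -8.5 0;0.96 -2.66 -9 0;0.96 -2.66 -9.14 0;0.96 -2.66 -9.14 0;0.96 -2.66 -9.14 0", grip=62)

```text
time: 3.95
tcp_pos: [0.4926, -0.3077, 0.0166]
orientation: [[-1.0, -0.001, 0.002], [-0.001, 1.0, -0.001], [-0.002, -0.001, -1.0]]
wrist_force: [0.6, -1.2, 0.8]
gripper_width: 0.062
grip_force: 0.0
```

Emit:
drive_tool(deltas="0 0 0 0;0 0 0 0;0 0 0 0;0 0 0 0;0 0 0 0;0 0 0 0;0 0 0 0;0 0 0 0;0 0 0.2 0;0 0 0.4 0", grip=30, grip_force=60)

```text
time: 5.2
tcp_pos: [0.4915, -0.307, 0.0248]
orientation: [[-1.0, -0.001, -0.001], [-0.001, 1.0, 0.001], [0.001, 0.001, -1.0]]
wrist_force: [0.4, 0.0, -3.9]
gripper_width: 0.0374
grip_force: 60.4
```

Emit:
drive_tool(deltas="0 0 1 0;0 0 2.5 0;0 0 4 0;0 0 5.5 0;0 0 6.5 0;0 0 7 0;0 0 7 0;0 0 7 0;0 0 7 0;0 0 7 0")

```text
time: 6.45
tcp_pos: [0.4918, -0.3071, 0.1996]
orientation: [[-1.0, -0.001, -0.001], [-0.001, 1.0, 0.001], [0.001, 0.001, -1.0]]
wrist_force: [-0.1, 1.0, -3.1]
gripper_width: 0.0378
grip_force: 60.7
```

```bash
python3 - <<'E'
from h import *
print(get_state()["tcp_pos"],get_state()["gripper_width"])
c=cal("top");im=cv2.imread("pics/top0.png")
for t in(90,100,110,120,130): blobw(c,im,378,144,30,.07,t)
c=cal("side");im=cv2.imread("pics/side0.png")
for t in(110,130,150): blobw(c,im,388,238,30,.07,t)
a=cv2.imread("pics/top0.png")[114:174,348:408];b=cv2.imread("pics/side0.png")[210:280,350:420]
c,w=snap("wrist","w2");w=cv2.cvtColor(w,cv2.COLOR_RGB2BGR)
cv2.imwrite("pics/crop2.png",np.hstack([cv2.resize(a,(390,390)),cv2.resize(b,(390,390))]))
E
```

```text
[ 0.49181698 -0.30711407  0.19956813] 0.03779018120555424
fit [ 0.683  -0.2348] d181.3 rect [ 0.6721 -0.2243] [139.6 143.9] 87.8
fit [ 0.6741 -0.2235] d92.1 rect [ 0.6742 -0.2236] [91.  91.1] 43.9
fit [ 0.6741 -0.2236] d90.8 rect [ 0.6741 -0.2246] [89.4 87.2] 89.2
fit [ 0.6742 -0.2236] d89.3 rect [ 0.6741 -0.2236] [86.7 87.7] 87.6
fit [ 0.674  -0.2235] d88.2 rect [ 0.6741 -0.2236] [86.7 87.5] 87.6
fit [ 0.7019 -0.2241] d211.1 rect [ 0.6733 -0.2152] [198.8 131.2] 61.4
fit [ 0.672  -0.2228] d90.3 rect [ 0.6724 -0.2227] [88.9 90. ] 73.1
fit [ 0.6719 -0.2228] d87.4 rect [ 0.672  -0.2228] [82.3 87.7] 73.1
```

View pics/crop2.png

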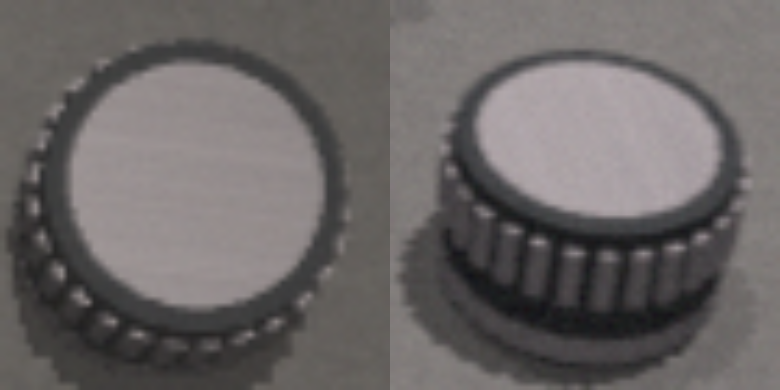

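Crop: the drum top is concentric with a bright disc inside a dark rim. Its centre is (0.673, -0.223) in both views.

Emit:
drive_tool(deltas="1 0.5 0 0;2.5 1.2 0 0;4 1.9 0 0;5.5 2.6 0 0;6.8 3.1 0 0;7.25 3.35 0 0;7.25 3.35 0 0;7.25 3.35 -1 0;7.25 3.35 -2.2 0;7.25 3.35 -3 0")

```text
time: 7.75
tcp_pos: [0.6721, -0.2239, 0.1235]
orientation: [[-1.0, 0.0, -0.002], [0.0, 1.0, 0.001], [0.002, 0.001, -1.0]]
wrist_force: [0.2, 0.2, -3.0]
gripper_width: 0.0374
grip_force: 60.9
```

Emit:
drive_tool(deltas="0 0 -0.4 0;0 0 -0.8 0;0 0 -1.1 0;0 0 -1.3 0;0 0 -1.45 0;0 0 -1.52 0;0 0 -1.57 0;0 0 -1.57 0;0 0 -1.57 0;0 0 -1.57 0")

```text
time: 9.0
tcp_pos: [0.6733, -0.2235, 0.0865]
orientation: [[-1.0, -0.001, 0.0], [-0.001, 1.0, -0.0], [-0.0, -0.0, -1.0]]
wrist_force: [-1.3, 1.3, -1.5]
gripper_width: 0.0376
grip_force: 61.1
```

Emit:
drive_tool(deltas="0 0 0 0;0 0 0 0;0 0 0 0;0 0 0 0;0 0 0.5 0;0 0 1.5 0;0 0 3 0;0 0 4.5 0;0 0 5 0;0 0 5 0", grip=60)

```text
time: 10.25
tcp_pos: [0.6734, -0.2236, 0.2117]
orientation: [[-1.0, -0.001, 0.001], [-0.001, 1.0, -0.0], [-0.001, -0.0, -1.0]]
wrist_force: [0.3, -0.1, -1.5]
gripper_width: 0.0601
grip_force: 0.0
```

Emit:
drive_tool(deltas="-1.5 0 0 0;-3.5 0 0 0;-5 0 0 0;-6 0.5 0 0;-7 1 0 0;-8 1 0 0;-8.25 1 0 0;-8.25 1 0 0;-8.25 1 0 0;-8.25 1 0 0")

```text
time: 11.5
tcp_pos: [0.4674, -0.1985, 0.2107]
orientation: [[-1.0, -0.001, -0.0], [-0.001, 1.0, 0.0], [0.0, 0.0, -1.0]]
wrist_force: [0.7, -0.2, -0.1]
gripper_width: 0.0602
grip_force: 0.0
```

```bash
python3 - <<'E'
from h import *
print(get_state()["tcp_pos"])
c,im=snap("wrist","w3");snap("top","t3")
print(proj(c,[[.673,-.2235,.102],[.4663,-.1925,.022]]))
E
```

```text
[ 0.46738151 -0.19846266  0.21068393]
[[250.88045984 396.82358979]
 [280.43557533 187.44842731]]
```

View pics/w3.png

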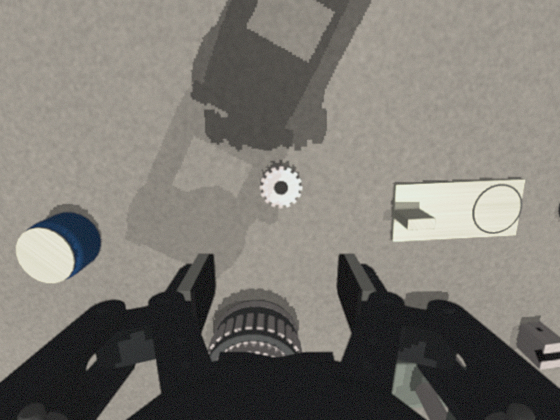

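Wrist view: the small gear is at (281,187), as predicted. I check the large gear on the drum in the top image while picking up the small gear.

Emit:
drive_tool(deltas="-0.04 0.26 -1 0;-0.04 0.26 -2.5 0;-0.04 0.26 -4 0;-0.04 0.26 -5.5 0;-0.04 0.26 -7 0;-0.04 0.26 -7.8 0;-0.04 0.26 -8.1 0;-0.04 0.26 -8.19 0;-0.04 0.26 -8.19 0;-0.04 0.26 -8.19 0", grip=65)

```text
time: 12.85
tcp_pos: [0.4665, -0.1922, 0.0072]
orientation: [[-1.0, -0.001, 0.001], [-0.001, 1.0, -0.001], [-0.001, -0.001, -1.0]]
wrist_force: [-0.2, -0.8, -0.3]
gripper_width: 0.0652
grip_force: 0.0
```

Emit:
drive_tool(deltas="0 0 0 0;0 0 0 0;0 0 0 0;0 0 0 0;0 0 0 0;0 0 0 0;0 0 0 0;0 0 0.5 0;0 0 2 0;0 0 4 0", grip=35, grip_force=40)

```text
time: 14.1
tcp_pos: [0.4649, -0.1915, 0.1065]
orientation: [[-1.0, -0.001, -0.003], [-0.001, 1.0, 0.002], [0.003, 0.002, -1.0]]
wrist_force: [0.4, 0.0, -2.3]
gripper_width: 0.0442
grip_force: 41.3
```

Emit:
drive_tool(deltas="0 0 2 0;0 0 4 0;0 0 4 0;0 0 4 0;0 0 4 0;0 0 4 0;0 0 4 0;0 0 4 0;0 0 4 0;0 0 4 0")

```text
time: 15.35
tcp_pos: [0.466, -0.192, 0.2063]
orientation: [[-1.0, -0.001, 0.0], [-0.001, 1.0, 0.0], [-0.0, 0.0, -1.0]]
wrist_force: [0.8, 0.6, -1.6]
gripper_width: 0.0443
grip_force: 41.5
```

```bash
python3 - <<'E'
from h import *
print(get_state()["tcp_pos"])
c,im=snap("top","t4");snap("side","s4");c2,w=snap("wrist","w4")
g=cv2.imread("pics/t4.png")
u,v=proj(c,[.673,-.2235,.102])[0].astype(int);print(u,v)
for t in(110,120,130): blobw(c,g,u,v,9,.102,t)
blobw(c,g,u,v,6,.102,70,True)
s=cv2.imread("pics/s4.png");cs=cal("side");a,b=proj(cs,[.673,-.2235,.09])[0].astype(int)
blobw(cs,s,a,b-3,9,.102,80,True)
cv2.imwrite("pics/crop3.png",np.hstack([cv2.resize(x,(260,390) if 0 else (390,390),interpolation=cv2.INTER_CUBIC) for x in(g[v-30:v+30,u-30:u+30],s[b-35:b+35,a-35:a+35])]))
E
```

```text
[ 0.46597143 -0.19197629  0.20630647]
380 138
fit [ 0.678  -0.2251] d49.8 rect [ 0.6745 -0.221 ] [39.1 39.9] 89.2
fit [ 0.6781 -0.2255] d49.4 rect [ 0.6745 -0.2211] [39.1 39.9] 89.2
fit [ 0.6785 -0.2256] d49.1 rect [ 0.6745 -0.2211] [39.1 39.9] 89.2
fit [ 0.6736 -0.2233] d19.3 rect [ 0.6733 -0.2228] [17.6 18.4] 44.1
fit [ 0.6712 -0.2222] d16.8 rect [ 0.6713 -0.221 ] [13.3 16.8] 73.1
```

View pics/crop3.png

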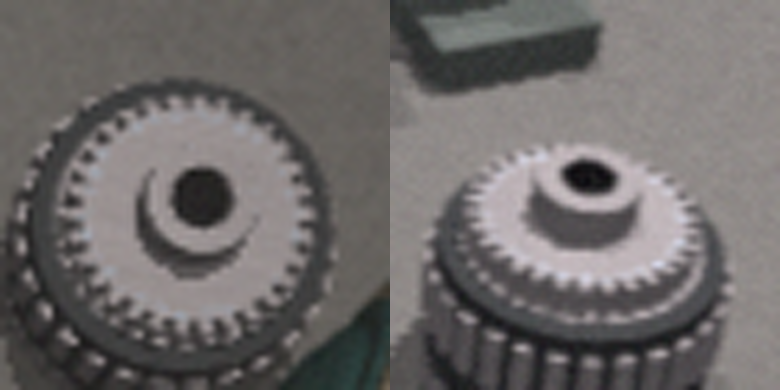

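Crop: the large gear lies flat on the drum with its boss up at about (0.673, -0.223). Now I place the small gear.

Emit:
drive_tool(deltas="1 -0.2 0 0;2.5 -0.4 0 0;4 -0.6 0 0;5.5 -0.9 0 0;7 -1.1 0 0;8 -1.2 0 0;8.28 -1.24 0 0;8.28 -1.24 -0.5 0;8.28 -1.24 -1.5 0;8.28 -1.24 -2.5 0")

```text
time: 16.75
tcp_pos: [0.6719, -0.223, 0.1427]
orientation: [[-1.0, -0.0, -0.0], [-0.0, 1.0, 0.0], [0.0, 0.0, -1.0]]
wrist_force: [0.1, 0.1, -2.3]
gripper_width: 0.0448
grip_force: 41.4
```

Emit:
drive_tool(deltas="0 0 -0.4 0;0 0 -0.8 0;0 0 -1.1 0;0 0 -1.25 0;0 0 -1.3 0;0 0 -1.34 0;0 0 -1.36 0;0 0 -1.38 0;0 0 -1.38 0;0 0 -1.38 0")

```text
time: 18.0
tcp_pos: [0.673, -0.223, 0.1094]
orientation: [[-1.0, -0.001, 0.0], [-0.001, 1.0, 0.0], [-0.0, 0.0, -1.0]]
wrist_force: [0.4, -0.4, -1.6]
gripper_width: 0.0445
grip_force: 41.4
```

Emit:
drive_tool(deltas="0 0 -0.02 0;0 0 -0.04 0;0 0 -0.05 0;0 0 -0.05 0;0 0 -0.05 0;0 0 -0.05 0;0 0 -0.05 0;0 0 -0.05 0;0 0 -0.05 0;0 0 -0.05 0")

```text
time: 19.25
tcp_pos: [0.673, -0.223, 0.1093]
orientation: [[-1.0, -0.001, 0.001], [-0.001, 1.0, -0.0], [-0.001, -0.0, -1.0]]
wrist_force: [-4.2, 1.9, 4.8]
gripper_width: 0.0444
grip_force: 42.0
```

Emit:
drive_tool(deltas="0 0 0 0;0 0 0 0;0 0 0 0;0 0 0 0;0 0 0.3 0;0 0 1 0;0 0 2 0;0 0 3.5 0;0 0 4.5 0;0 0 4.5 0", grip=65)

```text
time: 20.5
tcp_pos: [0.6739, -0.2234, 0.2251]
orientation: [[-1.0, -0.001, 0.007], [-0.001, 1.0, -0.002], [-0.007, -0.002, -1.0]]
wrist_force: [0.7, -0.2, -0.2]
gripper_width: 0.065
grip_force: 0.0
```

Emit:
drive_tool(deltas="-1.5 1 0 0;-3 2 0 0;-4.5 3.5 0 0;-6 5.5 0 0;-7 7.5 0 0;-7 10 0 0;-7 12.5 0 0;-7 15 0 0;-7 16 0 0;-7 16 0 0")

```text
time: 21.75
tcp_pos: [0.4972, 0.1783, 0.2194]
orientation: [[-1.0, -0.004, -0.002], [-0.004, 1.0, -0.0], [0.002, -0.0, -1.0]]
wrist_force: [-0.2, -0.9, -1.0]
gripper_width: 0.0652
grip_force: 0.0
```

```bash
python3 - <<'E'
from h import *
print(get_state()["tcp_pos"],np.round(get_state()["orientation"],3)[0])
c,im=snap("top","t5");snap("side","s5");c2,w=snap("wrist","w5")
g=cv2.imread("pics/t5.png")
u,v=proj(c,[.673,-.2235,.102])[0].astype(int)
s=cv2.imread("pics/s5.png");cs=cal("side");a,b=proj(cs,[.673,-.2235,.09])[0].astype(int)
w=cv2.imread("pics/w5.png");
blobw(c,g,u,v-3,6,.124,90,True)
blobw(cs,s,a,b-11,5,.124,100,True)
print(proj(c2,[[.485,.17,.06],[.496,.323,.012],[.688,.23,.0]]))
cv2.imwrite("pics/crop4.png",np.vstack([np.hstack([cv2.resize(x,(280,280),interpolation=cv2.INTER_CUBIC) for x in(g[v-30:v+30,u-30:u+30],s[b-35:b+35,a-35:a+35])]),w[:300]]))
E
```

```text
[0.49724024 0.17833634 0.21935244] [-1.    -0.004 -0.002]
fit [ 0.6737 -0.2229] d14.9 rect [ 0.6731 -0.2219] [11. 14.] 87.2
fit [ 0.6719 -0.2217] d12.4 rect [ 0.6718 -0.2215] [11.4 11.7] 30.2
[[268.64006795 182.00687961]
 [401.39242255 183.94073568]
 [314.29132999 320.17625745]]
```

View pics/crop4.png

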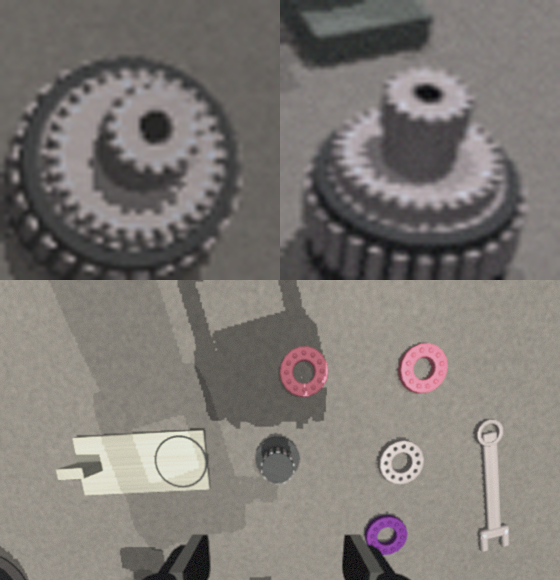

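Crop: the small gear is centred on the boss (hole at 0.673, -0.222). Wrist view: the hub is at (277,178) and the grey bearing at (401,182). I measure the hub and the V-blocks.

```bash
python3 - <<'E'
from h import *
print(np.round(get_state()["qpos"],3))
c=cal("wrist");w=cv2.imread("pics/w5.png")
for t in(75,85,95):
    blobw(c,w,278,180,28,.008,t,True)
p=cv2.GaussianBlur(w[150:210,250:306].max(2),(3,3),0)<85
n,l,s,ce=cv2.connectedComponentsWithStats(p.astype(np.uint8));i=1+np.argmax(s[1:,4]);print(s[i])
x,y,ww,hh=s[i][:4];x+=250;y+=150
print("L",onz(c,x,y+hh/2,.006),"R",onz(c,x+ww,y+hh/2,.006),"T",onz(c,x+ww/2,y,.006),"B",onz(c,x+ww/2,y+hh,.008))
blobw(c,w,401,182,28,.012,170); blobw(c,w,401,182,12,.012,120,True)
for nm,zz,pts in(("top",.045,((158,151),(217,145))),("side",.045,((304,132),(325,155)))):
    c=cal(nm);g=cv2.imread(f"pics/{nm}0.png");m=[]
    for u,v in pts:
        q=g[v-12:v+12,u-12:u+12].max(2)>(120)
        ys,xs=np.nonzero(q);W=np.array([onz(c,a+u-12,b+v-12,zz)[:2] for a,b in zip(xs,ys)]).astype(np.float32)
        rc=cv2.minAreaRect(W);print(nm,len(W),np.round(rc[0],4),np.round(np.array(rc[1])*1e3,1),round(rc[2],1));m.append(rc[0])
    print("mid",np.mean(m,0).round(4))
E
```

```text
[ 0.27   0.065  1.41  -0.     1.668 -1.301]
fit [0.4812 0.1762] d33.3 rect [0.4767 0.1758] [23.  32.4] 0.0
fit [0.4815 0.1757] d35.7 rect [0.478  0.1747] [26.4 34.9] 11.4
fit [0.4857 0.1747] d43.3 rect [0.4802 0.1729] [31.  46.7] 23.2
[ 10   6  31  26 467]
L [0.48032793 0.15844579 0.006     ] R [0.48032385 0.19433108 0.006     ] T [0.46538389 0.17639159 0.006     ] B [0.49522273 0.17638837 0.008     ]
fit [0.495  0.3233] d50.9 rect [0.495  0.3233] [50.8 49.5] 7.3
fit [0.4947 0.3231] d21.7 rect [0.497  0.3268] [12.8 22.1] 58.0
top 121 [0.6684 0.2983] [38.7 29.2] 5.8
top 121 [0.6812 0.159 ] [38.9 29. ] 5.1
mid [0.6748 0.2287]
side 328 [0.6636 0.2925] [135.   68.7] 72.0
side 244 [0.6705 0.1579] [120.6  51.6] 70.2
mid [0.667  0.2252]
```

```bash
python3 - <<'E'
from h import *
w=cv2.imread("pics/w5.png");t=cv2.imread("pics/t5.png")
cv2.imwrite("pics/crop5.png",np.hstack([cv2.resize(x,(400,400),interpolation=cv2.INTER_CUBIC) for x in(w[150:210,248:308],t[200:250,185:235])]))
E
```

```text
(no output)
```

View pics/crop5.png

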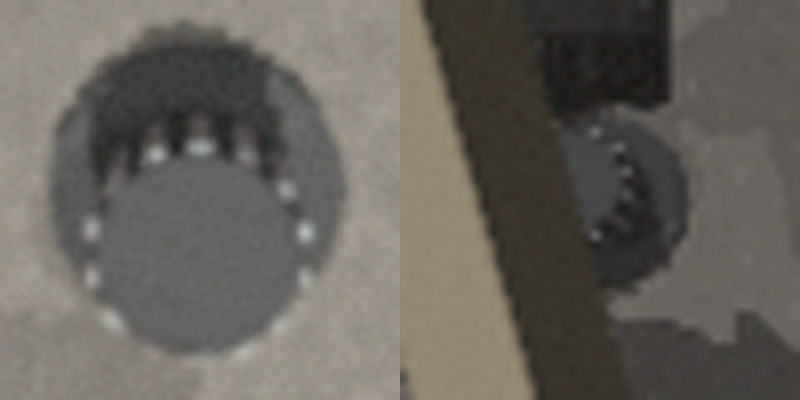

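Crop: hub cap centre at crop (198,250), i.e. wrist pixel (277.2,187). Flange centre is about (277.3,178).

```bash
python3 - <<'E'
from h import *
c=cal("wrist");print(onz(c,277.2,187,.06),onz(c,277.3,178,.008),get_state()["tcp_pos"])
E
```

```text
[0.49032484 0.17815177 0.06      ] [0.49051345 0.17847712 0.008     ] [0.4978964  0.17598489 0.22004516]
```

Emit:
drive_tool(deltas="-0.3 0.05 0 -2;-0.3 0.05 0 -4;-0.3 0.05 0 -6;-0.3 0.05 -0.5 -8;-0.3 0.05 -1 -10;-0.3 0.05 -1.5 -12;-0.3 0.05 -2 -14;-0.3 0.05 -2.5 -16;-0.3 0.05 -2.7 -17;-0.3 0.05 -3 -17", grip=60)

```text
time: 23.15
tcp_pos: [0.4907, 0.1771, 0.1454]
orientation: [[-0.087, 0.996, 0.0], [0.996, 0.087, -0.0], [-0.0, 0.0, -1.0]]
wrist_force: [-0.8, -0.7, -0.1]
gripper_width: 0.0601
grip_force: 0.0
```

```bash
python3 - <<'E'
from h import *
s=get_state();print(s["tcp_pos"],np.round(s["orientation"],3)[:,1])
c,w=snap("wrist","w6");print(s["tcp_pos"],proj(c,[[.4905,.1772,.06],[.4905,.1772,.008]]))
E
```

```text
[0.4907337  0.17707099 0.14536184] [0.996 0.087 0.   ]
[0.4907337  0.17707099 0.14536184] [[276.10034964 216.44771865]
 [276.08994304 199.90447235]]
```

View pics/w6.png

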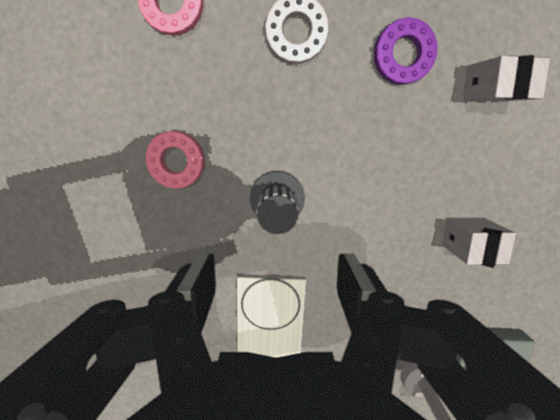

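Wrist view: hub cap at about (278,216), predicted (276,216). Well aligned, so I descend.

Emit:
drive_tool(deltas="0.03 0 -1 0;0.03 0 -2 0;0.03 0 -3 0;0.03 0 -4 0;0.03 0 -4.6 0;0.03 0 -4.9 0;0.03 0 -4.92 0;0.03 0 -4.92 0;0.03 0 -4.92 0;0.03 0 -4.92 0")

```text
time: 24.45
tcp_pos: [0.4914, 0.1784, 0.023]
orientation: [[-0.088, 0.996, 0.001], [0.996, 0.088, 0.0], [0.0, 0.001, -1.0]]
wrist_force: [-1.1, 0.0, -1.0]
gripper_width: 0.06
grip_force: 0.0
```

Emit:
drive_tool(deltas="0 0 0 0;0 0 0 0;0 0 0 0;0 0 0 0;0 0 0 0;0 0 0 0;0 0 0 0;0 0 0 0;0 0 0.5 0;0 0 1.5 0", grip=20, grip_force=50)

```text
time: 25.7
tcp_pos: [0.4897, 0.1778, 0.059]
orientation: [[-0.088, 0.996, -0.004], [0.996, 0.088, -0.001], [-0.001, -0.004, -1.0]]
wrist_force: [1.1, 0.6, -2.0]
gripper_width: 0.0307
grip_force: 49.7
```

Emit:
drive_tool(deltas="0 0 1 0;0 0 2.5 0;1 0.3 3.5 0;2.5 0.7 4 0;4 1.2 4 0;5.5 1.7 4 0;6.8 2 4 0;7.37 2.06 4 0;7.37 2.06 4 0;7.37 2.06 4 0")

```text
time: 26.95
tcp_pos: [0.6747, 0.2297, 0.1598]
orientation: [[-0.088, 0.996, -0.001], [0.996, 0.088, -0.0], [-0.0, -0.001, -1.0]]
wrist_force: [-0.5, -0.1, -2.3]
gripper_width: 0.0315
grip_force: 50.4
```

```bash
python3 - <<'E'
from h import *
s=get_state();print(s["tcp_pos"],np.round(s["orientation"],3)[:,1])
c,w=snap("wrist","w7");c2,t=snap("top","t7")
cv2.imwrite("pics/crop7.png",np.hstack([cv2.imread("pics/w7.png")[:,:],cv2.resize(cv2.imread("pics/t7.png")[120:200,140:186],(240,420),interpolation=cv2.INTER_CUBIC)]))
E
```

```text
[0.67474862 0.22970152 0.15981106] [ 0.996  0.088 -0.001]
```

View pics/crop7.png

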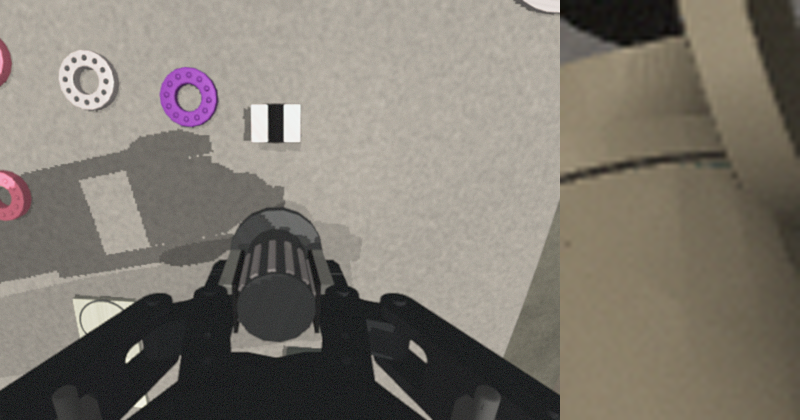

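```bash
python3 - <<'E'
from h import *
c=cal("wrist");w=cv2.imread("pics/w7.png")
q=w[98:150,245:305].max(2)>190
ys,xs=np.nonzero(q);W=np.array([onz(c,a+245,b+98,.045)[:2] for a,b in zip(xs,ys)]).astype(np.float32)
rc=cv2.minAreaRect(W);print(np.round(rc[0],4),np.round(np.array(rc[1])*1e3,1),round(rc[2],1))
print(onz(c,276,309,.06+.1598-.0225),get_state()["tcp_pos"])
E
```

```text
[0.6679 0.299 ] [40.1 29.8] 5.1
[0.67459037 0.22951795 0.1973    ] [0.67484733 0.22973697 0.16035237]
```

Emit:
drive_tool(deltas="0 -0.03 -0.8 0;0 -0.03 -1.8 0;0 -0.03 -2.8 0;0 -0.03 -3.7 0;0 -0.03 -4.4 0;0 -0.03 -4.9 0;0 -0.03 -5.2 0;0 -0.03 -5.4 0;0 -0.03 -5.46 0;0 -0.03 -5.46 0")

```text
time: 28.3
tcp_pos: [0.6757, 0.2291, 0.024]
orientation: [[-0.088, 0.996, 0.001], [0.996, 0.088, 0.0], [0.0, 0.001, -1.0]]
wrist_force: [0.8, -0.3, -1.9]
gripper_width: 0.0307
grip_force: 50.4
```

Emit:
drive_tool(deltas="0 0 -0.02 0;0 0 -0.04 0;0 0 -0.04 0;0 0 -0.04 0;0 0 -0.04 0;0 0 -0.04 0;0 0 -0.04 0;0 0 -0.04 0;0 0 -0.04 0;0 0 -0.04 0")

```text
time: 29.55
tcp_pos: [0.6757, 0.229, 0.0229]
orientation: [[-0.088, 0.996, 0.001], [0.996, 0.088, 0.0], [0.0, 0.001, -1.0]]
wrist_force: [0.3, -0.0, 2.6]
gripper_width: 0.0308
grip_force: 50.6
```

Emit:
drive_tool(deltas="0 0 0 0;0 0 0 0;0 0 0 0;0 0 0.5 0;0 0 1.5 0;0 0 3 0;0 0 4.5 0;0 0 6 0;0 0 6.5 0;0 0 6.5 0", grip=55)

```text
time: 30.8
tcp_pos: [0.6757, 0.2291, 0.1857]
orientation: [[-0.088, 0.996, 0.001], [0.996, 0.088, 0.0], [0.0, 0.002, -1.0]]
wrist_force: [0.3, -0.0, -0.2]
gripper_width: 0.055
grip_force: 0.0
```

Emit:
drive_tool(deltas="-1.5 0 0 0;-3.5 -0.5 0 0;-5.5 -1.5 0 0;-6.5 -3.5 0 0;-7 -5.5 0 0;-7 -7.5 0 0;-7 -9.5 0 0;-7 -10.5 0 0;-7 -10.5 0 0;-7 -10.5 0 0")

```text
time: 32.05
tcp_pos: [0.5, -0.0327, 0.1838]
orientation: [[-0.088, 0.996, -0.002], [0.996, 0.088, 0.001], [0.001, -0.002, -1.0]]
wrist_force: [0.3, 0.3, 0.3]
gripper_width: 0.0551
grip_force: 0.0
```

```bash
python3 - <<'E'
from h import *
s=get_state();print(s["tcp_pos"],np.round(s["orientation"],3)[:,1])
c2,t=snap("top","t8");snap("side","s8");c,w=snap("wrist","w8")
w=cv2.imread("pics/w8.png")
s=cv2.imread("pics/s8.png")[110:210,240:400]
cv2.imwrite("pics/crop8.png",np.vstack([np.hstack([cv2.resize(s,(448,280)),cv2.resize(cv2.imread("pics/t8.png")[130:230,140:250],(308,280))]),np.hstack([w[:310],np.zeros((310,196,3),np.uint8)])]))
E
```

```text
[ 0.50001758 -0.03273934  0.18383683] [ 0.996  0.088 -0.002]
```

View pics/crop8.png

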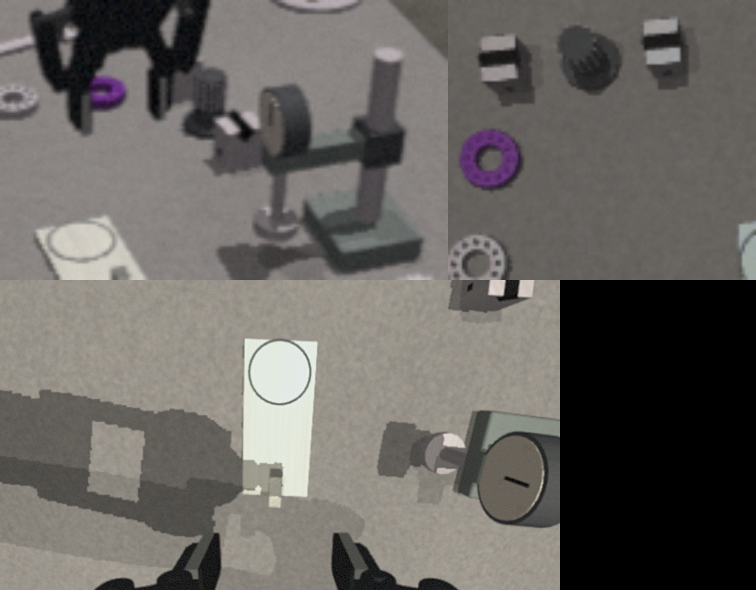

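Crops: the hub stands upright between the blocks. In the wrist view the plate's seat is at (280,92), the tab's top near (275,190) and the gauge disc around (446,172). In the side view the disc is at about (339,189). I measure the plate and triangulate the gauge head.

```bash
python3 - <<'E'
from h import *
c=cal("wrist");w=cv2.imread("pics/w8.png");print(get_state()["tcp_pos"])
p=w.max(2)
m=(p>205).astype(np.uint8);m[:50]=0;m[225:]=0;m[:,:230]=0;m[:,330:]=0
n,l,s,ce=cv2.connectedComponentsWithStats(m);i=1+np.argmax(s[1:,4])
K=max(cv2.findContours((l==i).astype(np.uint8),cv2.RETR_EXTERNAL,cv2.CHAIN_APPROX_NONE)[0],key=len).reshape(-1,2)
K=K[K[:,1]<180]
W=np.array([onz(c,a,b,.008)[:2] for a,b in K]);
ymax=W[:,1].max();print("front y",ymax)
for nm,sel in(("L",K[:,0]<280),("R",K[:,0]>=280)):
    V=W[sel];V=V[(V[:,1]<ymax-.01)];f=np.polyfit(V[:,1],V[:,0],1);print(nm,"slope",f[0],"x at y=.06",np.polyval(f,.06),"y=-.045",np.polyval(f,-.045))
# seat ring: dark pixels inside plate
q=w[55:130,245:315].max(2);ys,xs=np.nonzero((q<200)&(np.hypot(*(np.indices(q.shape)-np.array([37,35])[:,None,None]))<36)&(np.hypot(*(np.indices(q.shape)-np.array([37,35])[:,None,None]))>26))
V=np.array([onz(c,a+245,b+55,.008)[:2] for a,b in zip(xs,ys)])
A=np.c_[2*V,np.ones(len(V))];q=np.linalg.lstsq(A,(V**2).sum(1),rcond=None)[0];print("seat",q[:2],2*np.sqrt(q[2]+q[:2]@q[:2]),len(V))
cs=cal("side");S=cv2.imread("pics/s8.png")
# disc bright masks
g=S[178:202,325:355].max(2);print(g[::2,::2])
g=w[146:200,418:476].max(2);print(g[::4,::3])
E
```

```text
[ 0.50037713 -0.03246453  0.18462428]
front y 0.09676595268226754
L slope -0.04477249952755977 x at y=.06 0.4651450573184958 y=-.045 0.4698461697688896
R slope -0.05853530934867982 x at y=.06 0.5245050383085386 y=-.045 0.53065124579015
seat [0.4942055  0.06630995] 0.060028657333893884 619
[[134 132 133 136 137 133  97  78  87 134 134 132 134 140 134]
 [135 134 135 134 133 132  94  77  95 138 137 142 124 127 126]
 [137 133 135 135 131 136  86  75 106 139 135 130  85 125 130]
 [135 133 132 130 142 180  92  78 130 130 137 125  56 103 131]
 [138 134 135 117 106 153  83  81  85  84 106 127  47  58 115]
 [137 133 133 109 113 111  83  76  83  89  89  83  52  52  72]
 [132 132 135  73 108 117  89  97 106 115 134 101  67  48  47]
 [134 136 137  92  74  88 101 126 133  94  83 135  87  58  55]
 [138 135 131 118  90  80  80  78  74  78 125 140 134  83  53]
 [128 126 131 138 126 120 107 109 113 135 139 135 131 108  74]
 [ 80  83  84  89  75  63  68  68 113  77  82  85  81  85  80]
 [ 76  75  77  78  65  61  61  63  57  61  67  63  74  75  78]]
[[150 146 148 149 154 155 159 151 152 160 159 153 149
[... 437 characters left out ...]
 105  68
   62  58]
 [ 82  86  88 128 134 135 132 129  94  84  83  78  90  99 101 103  97  57
   59  64]
 [ 79  84  86 131 130 133 134 104  87  82  83  79  79  74  81  81  72  59
   62  64]
 [ 80  83  88 136 131 125 105 102  80  75  79  82  84  79  78  82  57  63
   61  60]
 [ 75  83  81 135 137 136 105 108 104 107  97  88  79  82  83  82  62  58
   56  65]
 [ 95 131 108 102 135 130 102 102  93 105 104 101 100 105  82  70  61  62
   62  61]
 [137 131 138 132 104 110 129 190 195 191 194 193 166  98  79  62  57  56
   61  61]
 [134 136 135 138 129 133 132 137 150 143 137 137 140  84  82  58  57  64
   61  61]
 [142 136 131 132 134 134 132 127 128 132 132 135 133  86  75  56  57  60
   60  60]]
```

Emit:
drive_tool(deltas="-0.03 -0.44 -1 -0.42;-0.03 -0.44 -2.5 -0.42;-0.03 -0.44 -4 -0.42;-0.03 -0.44 -5.3 -0.42;-0.03 -0.44 -6.2 -0.42;-0.03 -0.44 -6.6 -0.42;-0.03 -0.44 -6.74 -0.42;-0.03 -0.44 -6.74 -0.42;-0.03 -0.44 -6.74 -0.42;-0.03 -0.44 -6.74 -0.42", grip=40)

```text
time: 33.45
tcp_pos: [0.5001, -0.0446, 0.0172]
orientation: [[-0.051, 0.999, 0.001], [0.999, 0.051, -0.0], [-0.0, 0.001, -1.0]]
wrist_force: [1.1, 0.5, 0.8]
gripper_width: 0.0402
grip_force: 0.0
```

Emit:
drive_tool(deltas="0 0 0 0;0 0 0 0;0 0 0 0;0 0 0 0;0 0 0 0;0 0 0 0;0 0 0 0;0 0 0 0;0 0 0 0;0 0 0 0", grip=5, grip_force=40)

```text
time: 34.7
tcp_pos: [0.5, -0.0446, 0.0168]
orientation: [[-0.051, 0.999, 0.001], [0.999, 0.051, -0.0], [-0.0, 0.001, -1.0]]
wrist_force: [1.3, -1.0, 4.1]
gripper_width: 0.0113
grip_force: 40.8
```

```bash
python3 - <<'E'
from h import *
R=None
s=get_state();print(s["tcp_pos"],s["gripper_width"],s["wrist_force"])
# approx gauge using w8 camera pose: shift current calib back (translation + 2.1deg turn)
t8=np.array([.50038,-.03246,.18462])
c=cal("wrist")
Rc=cv2.Rodrigues(np.array(c["rvec"],float))[0];o=-Rc.T@np.array(c["tvec"],float).ravel()
a=np.deg2rad(0.42*5);Z=np.array([[np.cos(a),-np.sin(a),0],[np.sin(a),np.cos(a),0],[0,0,1]])
o2=Z@(o-s["tcp_pos"])+t8;R2=Rc@Z.T
c["rvec"]=cv2.Rodrigues(R2)[0];c["tvec"]=-R2@o2
np.savez("w8.npz",rvec=c["rvec"],tvec=c["tvec"])
print("check seat",onz(c,280,92,.008))
A=onz(c,472,131,.025);B=onz(c,458,212,.025);d=(A-B)[:2];d/=np.linalg.norm(d);x=np.array([d[1],-d[0]])
print("base edge",A,B,"gauge x ang",np.degrees(np.arctan2(x[1],x[0])))
print("head",onz(c,446.5,172.5,.031))
E
```

```text
[ 0.49997222 -0.04458365  0.01679044] 0.011253442172330763 [ 1.33967072 -1.03867303  4.11069588]
check seat [0.4952225  0.06623139 0.008     ]
base edge [0.68398874 0.04780641 0.025     ] [ 0.69004891 -0.03397871  0.025     ] gauge x ang 4.237799470831018
head [0.66440576 0.00606387 0.031     ]
```

Emit:
drive_tool(deltas="-0.1 0.05 0 -0.5;-0.3 0.15 0 -1.3;-0.5 0.25 0 -2.2;-0.7 0.35 0 -3.2;-0.9 0.45 0 -4.2;-1.1 0.55 0 -5.2;-1.3 0.65 0 -6.2;-1.5 0.75 0 -7.2;-1.6 0.8 0 -8.2;-1.7 0.85 0 -9")

```text
time: 35.95
tcp_pos: [0.4573, -0.0231, 0.0168]
orientation: [[0.671, 0.741, 0.001], [0.741, -0.671, 0.0], [0.0, 0.0, -1.0]]
wrist_force: [1.2, -0.1, 5.3]
gripper_width: 0.0116
grip_force: 41.0
```

Emit:
drive_tool(deltas="-0.2 0.1 0 -1;-0.4 0.2 0 -2;-0.6 0.3 0 -3;-0.8 0.4 0 -4;-1 0.5 0 -5;-1.2 0.6 0 -6;-1.4 0.7 0 -7;-1.5 0.8 0 -8;-1.5 0.81 0 -8.7;-1.5 0.81 0 -8.8")

```text
time: 37.2
tcp_pos: [0.4197, -0.0026, 0.0168]
orientation: [[0.998, 0.069, 0.0], [0.069, -0.998, 0.001], [0.0, -0.001, -1.0]]
wrist_force: [0.7, 1.4, 6.2]
gripper_width: 0.0112
grip_force: 41.2
```

Emit:
drive_tool(deltas="0 0 0 0;0 0 0 0;0 0 0 0;0 0 0.5 0;0 0 1.5 0;0 0 3 0;0 0 4.5 0;0 0 5.5 0;0 0 6 0;0 0 6 0", grip=45)

```text
time: 38.45
tcp_pos: [0.42, -0.003, 0.1672]
orientation: [[0.998, 0.069, 0.001], [0.069, -0.998, -0.0], [0.001, 0.0, -1.0]]
wrist_force: [0.2, -0.2, 0.1]
gripper_width: 0.0446
grip_force: 0.0
```

Emit:
drive_tool(deltas="0 0.5 0.5 2;0 1.5 1 4;0 2.5 1 6;0.5 4 1 8;1 5.5 1 10;1.5 7 1 12;2 8.5 1 14;2.5 10 1 16;2.8 11.5 1 18;3 13 1 20", grip=70)

```text
time: 39.7
tcp_pos: [0.4944, 0.3229, 0.1895]
orientation: [[-0.246, 0.969, -0.003], [0.969, 0.246, -0.002], [-0.001, -0.003, -1.0]]
wrist_force: [0.1, 0.9, 0.1]
gripper_width: 0.0703
grip_force: 0.0
```

Emit:
drive_tool(deltas="0 0 0 2;0 0 0 4;0 0 0 6;0 0 0 8;0 0 -0.3 10;0 0 -0.6 12;0 0 -1 14;0 0 -1 16;0 0 -1 16.1;0 0 -1 16.1")

```text
time: 40.95
tcp_pos: [0.4945, 0.3218, 0.1658]
orientation: [[-0.997, -0.074, -0.001], [-0.074, 0.997, -0.001], [0.001, -0.0, -1.0]]
wrist_force: [-0.1, 0.1, -0.2]
gripper_width: 0.0698
grip_force: 0.0
```

```bash
python3 - <<'E'
from h import *
s=get_state();print(s["tcp_pos"],np.round(s["orientation"],3)[:,1],np.round(s["qpos"],2))
c,w=snap("wrist","w9");w=cv2.imread("pics/w9.png");print(get_state()["tcp_pos"])
u,v=proj(c,[.495,.3233,.012])[0].astype(int);print(u,v)
m=((w[:,:,1]>150)&(w.max(2).astype(int)-w.min(2)<45)).astype(np.uint8)
for t in(175,190):blobw(c,w,u,v,34,.012,t)
print(w[v-30:v+31:6,u-36:u+37:6].max(2))
c,t=snap("top","t9");t=cv2.imread("pics/t9.png")
# plate
m=((t.max(2)>125)).astype(np.uint8);a=proj(c,[.5,0,.008])[0].astype(int);print(a)
r=m.copy();r[:]=0;r[a[1]-45:a[1]+40,a[0]-30:a[0]+30]=m[a[1]-45:a[1]+40,a[0]-30:a[0]+30]
n,l,st,ce=cv2.connectedComponentsWithStats(r);i=1+np.argmax(st[1:,4]);ys,xs=np.nonzero(l==i)
W=np.array([onz(c,p,q,.008)[:2] for p,q in zip(xs,ys)]).astype(np.float32);print(st[i],cv2.minAreaRect(W))
E
```

```text
[0.49452431 0.32184293 0.16582261] [-0.074  0.997 -0.   ] [ 0.51  0.26  1.3   0.    1.58 -1.13]
[0.49459028 0.32195428 0.16611906]
276 196
fit [0.4944 0.3232] d50.2 rect [0.4945 0.3232] [50.2 49.5] 49.4
fit [0.4942 0.3231] d49.4 rect [0.494  0.3231] [48.6 49.2] 32.0
[[154 153 152 160 149 156 107 142 152 154 157 144 158]
 [151 158 151 146  97 226 236 226 113 158 151 157 161]
 [156 154 158 181 227 210 119 232 162 208 154 161 157]
 [160 160 110 144 228 222 163 216 231 221 138 157 163]
 [158 157 223 229 220 152 154 149 212 194 221 146 159]
 [153 152 225 135 150 157 153 157 125 112 230 158 155]
 [135 137 181 159 225 103 123  82 221 230 219 153 158]
 [129 131 131 207 214 223 174 220 220 194 152 154 159]
 [130 139 137 150 206 215  76 199 215 163 152 149 152]
 [139 140 132 134 134 151 179 150 135 156 155 163 156]
 [138 137 141 136 156 137 128 141 153 152 152 154 151]]
[282 220]
[ 266  196   34   64 1750] ((0.4817650616168976, 0.0025366321206092834), (0.15446433424949646, 0.07070360332727432), 3.8683018684387207)
```

Emit:
drive_tool(deltas="0 0.05 -1 0;0 0.05 -2.5 0;0 0.05 -4 0;0 0.05 -5.2 0;0 0.05 -6 0;0 0.05 -6.4 0;0 0.05 -6.54 0;0 0.05 -6.54 0;0 0.05 -6.54 0;0 0.05 -6.54 0")

```text
time: 42.3
tcp_pos: [0.4951, 0.3235, 0.0037]
orientation: [[-0.997, -0.078, 0.001], [-0.078, 0.997, 0.001], [-0.001, 0.001, -1.0]]
wrist_force: [0.0, -0.2, -0.0]
gripper_width: 0.0698
grip_force: 0.0
```

Emit:
drive_tool(deltas="0 0 0 0;0 0 0 0;0 0 0 0;0 0 0 0;0 0 0 0;0 0 0 0;0 0 0 0;0 0 0 0;0 0 0.4 0;0 0 1 0", grip=40, grip_force=35)

```text
time: 43.55
tcp_pos: [0.4943, 0.3231, 0.0282]
orientation: [[-0.997, -0.078, -0.001], [-0.078, 0.997, -0.0], [0.001, -0.0, -1.0]]
wrist_force: [0.3, 0.4, -1.0]
gripper_width: 0.0497
grip_force: 36.4
```

Emit:
drive_tool(deltas="0 0 1 0;0 0 2.5 0;0 -1.5 4 0;0 -3 5 0;0 -5 5 0;0.3 -7 5 0;0.7 -9 5 0;1 -10.5 5 0;1 -10.5 5 0;1 -10.5 5 0")

```text
time: 44.8
tcp_pos: [0.5197, 0.0612, 0.1536]
orientation: [[-0.997, -0.077, 0.001], [-0.077, 0.997, 0.001], [-0.001, 0.0, -1.0]]
wrist_force: [-0.7, -0.3, -0.8]
gripper_width: 0.0492
grip_force: 36.7
```

Emit:
drive_tool(deltas="0.2 -1 0 0;0.4 -2.23 -0.5 0;0.4 -2.23 -1.5 0;0.4 -2.23 -2.5 0;0.4 -2.23 -3.5 0;0.4 -2.23 -4.4 0;0.4 -2.23 -5 0;0.4 -2.23 -5.2 0;0.4 -2.23 -5.2 0;0.4 -2.23 -5.2 0")

```text
time: 46.05
tcp_pos: [0.5304, 0.005, 0.0241]
orientation: [[-0.997, -0.078, 0.002], [-0.078, 0.997, 0.0], [-0.002, -0.0, -1.0]]
wrist_force: [0.3, -0.5, -1.2]
gripper_width: 0.0496
grip_force: 36.7
```

Emit:
drive_tool(deltas="0 0 -0.1 0;0 0 -0.2 0;0 0 -0.3 0;0 0 -0.4 0;0 0 -0.44 0;0 0 -0.46 0;0 0 -0.46 0;0 0 -0.46 0;0 0 -0.46 0;0 0 -0.46 0")

```text
time: 47.3
tcp_pos: [0.5298, 0.005, 0.012]
orientation: [[-0.997, -0.078, 0.0], [-0.078, 0.997, 0.0], [-0.0, 0.0, -1.0]]
wrist_force: [-4.2, -0.5, 5.5]
gripper_width: 0.0491
grip_force: 37.4
```

```bash
python3 - <<'E'
from h import *
w=cv2.imread("pics/w8.png");s=cv2.imread("pics/s8.png");t=cv2.imread("pics/top0.png")
r=lambda x:cv2.resize(x,(400,300),interpolation=cv2.INTER_CUBIC)
cv2.imwrite("pics/crop9.png",np.vstack([np.hstack([r(w[140:200,410:490]),r(s[165:210,320:380])]),np.hstack([r(t[85:175,220:340]),r(w[110:245,380:560])])]))
E
```

```text
(no output)
```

View pics/crop9.png

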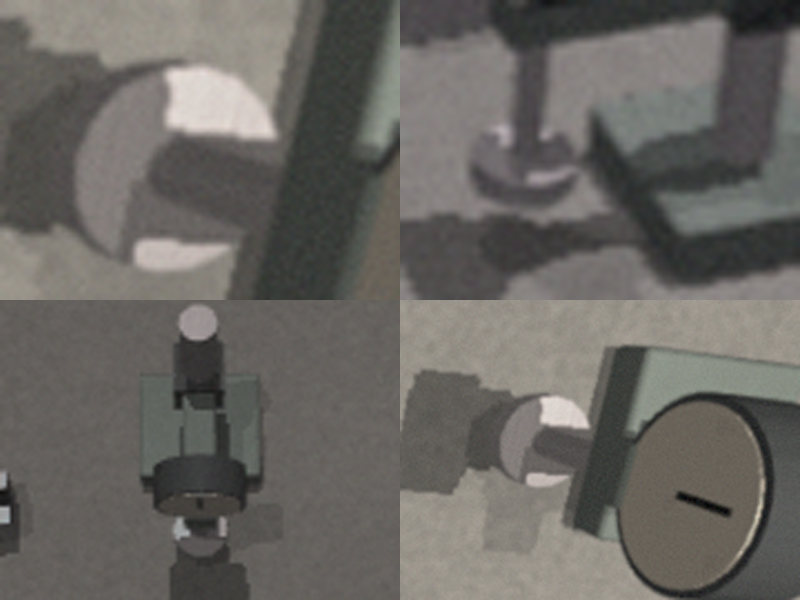

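Crop: in the wrist view the disc's top face is centred at about (445,173) and the base's top edge runs from (490,132) to (469,217). In the side view the disc's top is at about (338,188), and in the top view at about (279.5,153).

```bash
python3 - <<'E'
from h import *
c=cal("wrist");d=np.load("w8.npz");c["rvec"]=d["rvec"];c["tvec"]=d["tvec"]
ct,cs=cal("top"),cal("side")
def tri(*L):
    A=np.zeros((3,3));b=np.zeros(3)
    for o,d in L:
        d=d/np.linalg.norm(d);M=np.eye(3)-np.outer(d,d);A+=M;b+=M@o
    return np.linalg.solve(A,b)
rw,rs,rt=ray(c,444.9,172.9),ray(cs,338.2,188.1),ray(ct,279.5,152.8)
print("w-s",tri(rw,rs),"w-t",tri(rw,rt),"s-t",tri(rs,rt),"all",tri(rw,rs,rt))
for z in(.034,.036): print(z,onz(c,444.9,172.9,z)[:2],onz(cs,338.2,188.1,z)[:2],onz(ct,279.5,152.8,z)[:2])
for z,p,q in((0,(472,131),(455,212)),(.025,(490.3,131.6),(468.7,216.7))):
    A=onz(c,*p,z);B=onz(c,*q,z);e=(A-B)[:2];L=np.linalg.norm(e);e/=L;x=np.array([e[1],-e[0]])
    print(A,B,L,"ang",np.degrees(np.arctan2(x[1],x[0])),"head",(A+B)[:2]/2-.045*x)
# column top (z=.19) in top view & dial
k=onz(ct,279,91.5,.19);print("column",k)
E
```

```text
w-s [0.65669049 0.00651276 0.03896868] w-t [0.66079466 0.006042   0.03475764] s-t [0.65767269 0.00661249 0.03838728] all [0.65783282 0.00648668 0.03874156]
0.034 [0.66117829 0.00585563] [0.6579729  0.01206198] [0.66105367 0.00614696]
0.036 [0.66003942 0.00607868] [0.65678158 0.00946371] [0.66048716 0.00614236]
[0.69968334 0.0485614  0.        ] [ 0.70275361 -0.04027775  0.        ] 0.08889218478760955 ang 1.9793418890683805 head [0.65624533 0.00258756]
[0.70270767 0.04924205 0.025     ] [ 0.70296076 -0.03798697  0.025     ] 0.08722938373995061 ang 0.1662395260211842 head [0.6578344  0.00549698]
column [0.74767967 0.00514394 0.19      ]
```

Emit:
drive_tool(deltas="0 0 0 0;0 0 0 0;0 0 0 0;0 0 0 0;0 0 0.4 0;0 0 1.2 0;0 0 2.4 0;-0.5 0 4 0;-1 0 5 0;-1.5 0 5.5 0", grip=66)

```text
time: 48.55
tcp_pos: [0.4926, 0.005, 0.1518]
orientation: [[-0.997, -0.078, 0.004], [-0.078, 0.997, -0.0], [-0.004, -0.0, -1.0]]
wrist_force: [0.1, -0.4, 0.4]
gripper_width: 0.066
grip_force: 0.0
```

Emit:
drive_tool(deltas="-1 0 0 0;-2 -0.2 0 0;-2.88 -0.32 0 0;-2.88 -0.32 0 0;-2.88 -0.32 0 0;-2.88 -0.32 0 0;-2.88 -0.32 0 0;-2.88 -0.32 0 0;-2.88 -0.32 0 0;-2.88 -0.32 0 0", grip=45)

```text
time: 49.8
tcp_pos: [0.4202, -0.003, 0.149]
orientation: [[-0.997, -0.078, -0.0], [-0.078, 0.997, 0.0], [0.0, 0.0, -1.0]]
wrist_force: [-0.2, 0.2, 0.2]
gripper_width: 0.0447
grip_force: 0.0
```

```bash
python3 - <<'E'
from h import *
s=get_state();print(s["tcp_pos"],np.round(s["orientation"],3)[:,1])
c,w=snap("wrist","w10");ct,t=snap("top","t10");cs,s=snap("side","s10")
w=cv2.imread("pics/w10.png");t=cv2.imread("pics/t10.png")
P=[[.5295,.005,.012],[.5295,.005,.0135],[.42,-.003,.047]]
print(proj(c,P),proj(ct,P),proj(cs,P))
from numpy import hypot
cv2.imwrite("pics/w10c.png",w)
u,v=proj(ct,P[0])[0].astype(int)
print(t[v-14:v+15:2,u-14:u+15:2].max(2)); 
u,v=proj(cs,P[0])[0].astype(int);s=cv2.imread("pics/s10.png");print(s[v-12:v+13:2,u-16:u+17:2].max(2))
E
```

```text
[ 0.42022756 -0.00297914  0.1490281 ] [-0.078  0.997  0.   ]
[[274.41853221 302.49091971]
 [274.41286506 303.30455861]
 [274.73212561 209.95690507]] [[280.72223536 207.85783408]
 [280.72041637 207.77143507]
 [284.7840347  252.77834519]] [[289.99665765 205.7569474 ]
 [290.00435844 205.26928749]
 [246.89905932 204.00855723]]
[[101 101 100 104 103 103 109 105 101  99 100 101 100 105 104]
 [ 96 105 104  98 101 103 101 101  99 101 107 106 103 100  95]
 [105  97 121 133 140  94  96 128 110  84 104 166 169 170 130]
 [146 170 169 109  98 170 169  66 163 159 158  99 166 169 134]
 [144 168 136 127 169  68 168 167 169  85 163 159 110 168 165]
 [129 163 114 161  96 168 101  84  79 140 122  94 122 128 160]
 [108 156 141 168 168 116 171 169 171 159 168 162 159 119 159]
 [106 136 137 102 122  96 169 170 169 168 143  67 127 157 161]
 [118 117 159 171 163 119 170 170 169 162 161 163 155 154 165]
 [106 151 155 156  78 160 154 170 168 150 154  86 145 135 170]
 [ 95  92  92  92  90  88  84  82  99  94 114 131  83  98 164]
 [103 103 103 103 101 101  98  99  98 100  96  94  93  92  91]
 [112 113 114 113 1
[... 394 characters left out ...]
136 135 152 161 183 135 187 131 154 166 151 130 134 136 133]
 [147 162 182 194 174 178 157  93  89  98 161 165 150 148 135 137 133]
 [204 204 198 168 162 179  97  72  88  79  81 174 158 166 132 129 126]
 [210 211 141 127 149 162 164 203 197 197 133 164 173 153 119 138 132]
 [203 202 152  92 140 152 169 157 173 153 165 151 156 103 121 138 138]
 [205 206 124 112  73  89 131 166 174 171 150 105  75 147 151 173 135]
 [207 206 204 139 118  86  78  71  72  78  74  84 128 134 206 208 148]
 [206 208 206 204 158 145 166  93 101  92 138 148 153 203 195 191 119]
 [207 207 206 204 207 201 201 174 181 171 197 171 105  98  80  88 104]
 [202 198 198 202 205 200 200 160 101  97  89  93  88 131 134 131 137]]
```

Emit:
drive_tool(deltas="0 0 -1 -0.1;0 0 -2 -0.1;0 0 -3 -0.1;0 0 -4 -0.1;0 0 -4.8 -0.1;0 0 -5.2 -0.1;0 0 -5.28 -0.1;0 0 -5.28 -0.1;0 0 -5.28 -0.1;0 0 -5.28 -0.1")

```text
time: 51.2
tcp_pos: [0.4206, -0.003, 0.0176]
orientation: [[-0.998, -0.069, 0.001], [-0.069, 0.998, -0.0], [-0.001, -0.0, -1.0]]
wrist_force: [-0.5, -0.0, -0.2]
gripper_width: 0.0451
grip_force: 0.0
```

Emit:
drive_tool(deltas="0 0 0 0;0 0 0 0;0 0 0 0;0 0 0 0;0 0 0 0;0 0 0 0;0 0 0 0;0 0 0 0;0 0 0 0;0 0 0 0", grip=5, grip_force=40)

```text
time: 52.45
tcp_pos: [0.4204, -0.0029, 0.0173]
orientation: [[-0.998, -0.069, 0.0], [-0.069, 0.998, 0.0], [-0.0, 0.0, -1.0]]
wrist_force: [-1.4, 1.3, 5.5]
gripper_width: 0.0115
grip_force: 39.9
```

Emit:
drive_tool(deltas="0.05 0.03 0 -0.05;0.15 0.06 0 -0.12;0.3 0.09 0 -0.2;0.45 0.12 0 -0.28;0.6 0.15 0 -0.36;0.75 0.18 0 -0.44;0.9 0.21 0 -0.52;1.05 0.24 0 -0.6;1.2 0.26 0 -0.6;1.3 0.26 0 -0.6")

```text
time: 53.7
tcp_pos: [0.4516, 0.0033, 0.0173]
orientation: [[-1.0, -0.016, -0.003], [-0.016, 1.0, -0.0], [0.003, -0.0, -1.0]]
wrist_force: [-11.3, -0.5, 12.8]
gripper_width: 0.0113
grip_force: 41.2
```

```bash
python3 - <<'E'
from h import *
s=get_state();print(s["tcp_pos"],np.round(s["orientation"],3)[:,1],s["wrist_force"])
ct,t=snap("top","t11");cs,S=snap("side","s11");c,w=snap("wrist","w11")
t=cv2.imread("pics/t11.png");S=cv2.imread("pics/s11.png")
r=lambda x,a,b:cv2.resize(x,(a,b),interpolation=cv2.INTER_CUBIC)
cv2.imwrite("pics/crop11.png",np.hstack([r(t[130:250,230:330],400,480),r(S[150:240,260:335],400,480)]))
E
```

```text
[0.45164196 0.00329336 0.01726074] [-0.016  1.    -0.   ] [-11.32556656  -0.54356856  12.76168818]
```

Emit:
drive_tool(deltas="0.1 0 0.02 0;0.2 0 0.03 0;0.35 0 0.03 0;0.5 0 0.03 0;0.65 0 0.03 0;0.8 0 0.03 0;0.95 0 0.03 0;1.1 0 0.03 0;1.15 0 0.03 0;1.15 0 0.03 0")

```text
time: 55.1
tcp_pos: [0.4808, 0.0034, 0.0173]
orientation: [[-1.0, -0.016, -0.002], [-0.016, 1.0, -0.0], [0.002, -0.0, -1.0]]
wrist_force: [-3.4, -0.3, 1.9]
gripper_width: 0.0109
grip_force: 39.6
```

```bash
python3 - <<'E'
from h import *
s=get_state();print(s["tcp_pos"],np.round(s["orientation"],4)[:,1],s["wrist_force"])
a=np.array(s["orientation"])[:,1];x=np.array([a[1],-a[0]]);print("seat est",np.array(s["tcp_pos"])[:2]+.11*x)
c,w=snap("wrist","w12");ct,t=snap("top","t12");cs,S=snap("side","s12")
t=cv2.imread("pics/t12.png");S=cv2.imread("pics/s12.png");w=cv2.imread("pics/w12.png")
r=lambda x,a,b:cv2.resize(x,(a,b),interpolation=cv2.INTER_CUBIC)
cv2.imwrite("pics/crop12.png",np.hstack([r(t[120:240,230:330],400,480),r(S[150:230,280:380],400,480)]))
E
```

```text
[0.4808091  0.00340322 0.017251  ] [-0.0164  0.9999 -0.    ] [-3.44237442 -0.32084816  1.88292696]
seat est [0.59079437 0.0052028 ]
```

View pics/crop12.png

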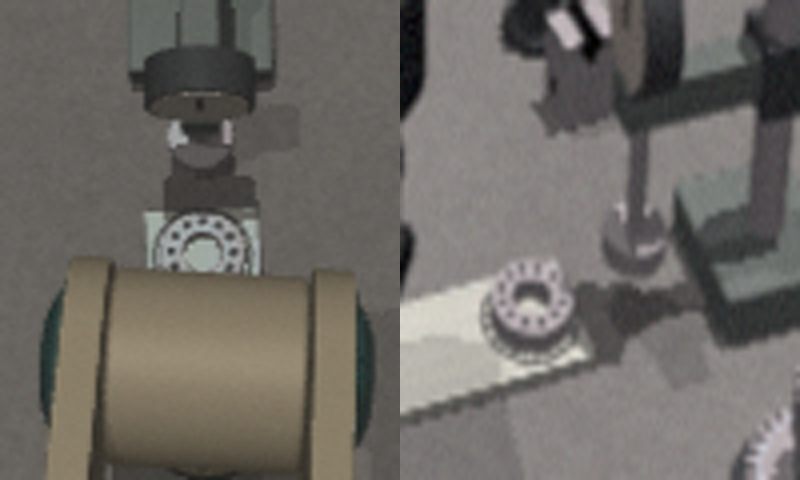

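Crop: the bearing sits inside the seat ring, in line with the gauge disc. Its bore is at top pixel (281,182).

```bash
python3 - <<'E'
from h import *
ct=cal("top");t=cv2.imread("pics/t12.png");cs=cal("side");S=cv2.imread("pics/s12.png")
print(onz(ct,280.8,181.9,.012))
u,v=400,0
# side: bearing centre: crop (533,300)-> top face hull
print("side bearing",onz(cs,280+(530-400)/4-.5,150+297/6-.5,.012))
print("side disc",[onz(cs,280+(636-400)/4-.5,150+232/6-.5,z) for z in(.034,.036)])
print("top disc",[onz(ct,230+200.5/4-.5,120+133/4-.5,z) for z in(.034,.036)])
w=cv2.imread("pics/w12.png");c=cal("wrist");print(get_state()["tcp_pos"],proj(c,[[.5908,.0052,.012],[.6595,.006,.036]]))
E
```

```text
[0.59373924 0.00395573 0.012     ]
side bearing [0.59065368 0.01567815 0.012     ]
side disc [array([0.6585831 , 0.01157622, 0.034     ]), array([0.65739019, 0.00897922, 0.036     ])]
top disc [array([0.66117433, 0.00584272, 0.034     ]), array([0.66060757, 0.00583876, 0.036     ])]
[0.48104002 0.00345192 0.01727882] [[274.38908424 417.70407866]
 [273.89784594 526.18870116]]
```

Emit:
drive_tool(deltas="0.1 0.01 0.01 0;0.22 0.02 0.02 0;0.36 0.03 0.02 0;0.5 0.04 0.02 0;0.65 0.05 0.02 0;0.8 0.06 0.02 0;0.95 0.07 0.02 0;1.1 0.08 0.02 0;1.25 0.08 0.02 0;1.35 0.08 0.02 0")

```text
time: 56.5
tcp_pos: [0.5155, 0.0055, 0.0183]
orientation: [[-1.0, -0.016, 0.0], [-0.016, 1.0, 0.0], [-0.0, 0.0, -1.0]]
wrist_force: [0.4, 0.2, -3.5]
gripper_width: 0.0112
grip_force: 38.9
```

Emit:
drive_tool(deltas="0.12 0 0.01 0;0.26 0 0.01 0;0.4 0 0.01 0;0.55 0 0.01 0;0.7 0 0.01 0;0.85 0 0.01 0;1 0 0.01 0;1.12 0 0.01 0;1.18 0 0.01 0;1.18 0 0.01 0")

```text
time: 57.75
tcp_pos: [0.5448, 0.0055, 0.0185]
orientation: [[-1.0, -0.017, -0.0], [-0.017, 1.0, 0.0], [0.0, 0.0, -1.0]]
wrist_force: [0.2, -0.1, -4.1]
gripper_width: 0.0114
grip_force: 38.9
```

```bash
python3 - <<'E'
from h import *
s=get_state();print(s["tcp_pos"],np.round(s["orientation"],4)[:,1],s["wrist_force"])
ct,t=snap("top","t13");cs,S=snap("side","s13")
t=cv2.imread("pics/t13.png");S=cv2.imread("pics/s13.png")
P=[[.6595,.006,.020]];print(proj(ct,P),proj(cs,P))
for n,im in(("t",t),("s",S)):
    u,v=proj(ct if n=="t" else cs,P)[0].astype(int);print(n,u,v);print(im[v-14:v+18:2,u-16:u+17:2].max(2))
E
```

```text
[0.54475069 0.00553331 0.0185086 ] [-1.660e-02  9.999e-01  1.000e-04] [ 0.23217397 -0.13213788 -4.11546407]
[[279.60184403 154.97989818]] [[339.29586443 193.90042887]]
t 279 154
[[ 50  48  50  50  57  57  61  62  66  64  61  59  54  54  45  41  54]
 [ 72  63  46  50  53  58  55  52  54  52  53  55  53  51  47  44  69]
 [102  98  44  53  78  72  74  69  59  70  70  72  70  75  41  50 101]
 [100  94  52  70  68  69  69  71  43  73  68  72  72  70  67  54  93]
 [ 98 151 126  66  72  71  71  74  71  71  71  68  73  73 111  87  89]
 [ 99 141 164 157  82 130  81  61  61  60  62  85 106 153 155  78  89]
 [107 105 102 106 103 102 103 102 100  99  98  97  99  96  99  92  89]
 [116 117 115 115 116 115 115 115 113 115 114 110 111 111 110 108 110]
 [124 124 124 124 120 122 123 125 121 120 120 121 118 120 122 120 119]
 [127 128 128 128 129 127 128 129 127 127 128 125 128 127 126 124 126]
 [130 133 131 132 133 134 133 130 129 130 129 129 130 130 129 131 131]
 [135 135 135 133 134 134 134 136 132 134 132 133 133 134 133 131 132]
 [139 138 138 137 138 140 138 138 137 137 136 135 136 137 139 137 135]
[... 661 characters left out ...]
155  99  78  84 108 102 136 159 151 105 127  78  51  52  59]
 [212 170 113  78  78  74  84  79  83  87  80  82 141 116  75  48  54]
 [125  97 105  78  92  92  84  79  86  78  73  88 122 141  95  63  48]
 [107 112  85 109  82  88  79  91  75  75  97 136  74  84  87  85  53]
 [132 102  87  79  95 113 108 104 152 147 112  90  83 111  81  83  74]
 [118 105 103  96  81  78  82  81  85  78  88 133 142 182 111  78  74]
 [103  99  90  82 114  90  87  93 100 133 130 164 185 185 171 123 122]
 [109 100  99 114 124 117  99 145 168 177 186 126 101  91  89 118 122]
 [150 105  99 122 123 127 104 110  98  87  98  87  81 113 118 123 129]
 [163 111  89  91  87  85  83 107 122 129 126 118 120 117 122 121 119]]
```

Emit:
drive_tool(deltas="0 0 -0.02 0;0 0 -0.04 0;0 0 -0.05 0;0.05 0 -0.05 0;0.1 0 -0.05 0;0.15 0 -0.05 0;0.18 0 -0.05 0;0.2 0 -0.05 0;0.2 0 -0.05 0;0.2 0 -0.05 0")

```text
time: 59.1
tcp_pos: [0.5498, 0.0055, 0.0173]
orientation: [[-1.0, -0.017, 0.0], [-0.017, 1.0, 0.0], [-0.0, 0.0, -1.0]]
wrist_force: [-0.6, 0.0, -1.9]
gripper_width: 0.0111
grip_force: 39.2
```

```bash
python3 - <<'E'
from h import *
s=get_state();print(s["tcp_pos"],s["wrist_force"])
cs,S=snap("side","s14");S=cv2.imread("pics/s14.png")
# bearing lower outline on plate: shadow-free estimate; print strip of grey values
a=np.array(s["orientation"])[:,1];x=np.array([a[1],-a[0]]);p=np.array(s["tcp_pos"])[:2]+.11*x;print("seat",p)
# outline points of a 52mm ring at z=.02 and 62 ring at z=.008, and disc d40 at .028
th=np.arange(0,2*np.pi,np.pi/4)
for r,z in((.026,.02),(.031,.008),(.02,.028)):print(r,proj(cs,np.c_[p[0]+r*np.cos(th),p[1]+r*np.sin(th),0*th+z]).round(1).tolist())
print(S[174:216,318:366].max(2).tolist().__str__().replace("], [","\n"))
E
```

```text
[0.54981864 0.00551005 0.01734305] [-0.60504438  0.03265335 -1.92111991]
seat [0.65980365 0.00732593]
0.026 [[348.8, 191.8], [343.2, 188.3], [335.4, 187.9], [329.7, 190.7], [329.5, 195.3], [335.1, 199.0], [343.2, 199.5], [348.8, 196.5]]
0.031 [[350.2, 195.3], [343.6, 191.1], [334.3, 190.6], [327.6, 194.0], [327.4, 199.6], [334.0, 204.0], [343.6, 204.5], [350.3, 200.9]]
0.02 [[346.8, 189.6], [342.5, 186.9], [336.5, 186.6], [332.1, 188.8], [332.0, 192.3], [336.3, 195.1], [342.5, 195.5], [346.9, 193.2]]
[[136, 137, 138, 140, 137, 138, 135, 138, 135, 136, 137, 138, 136, 136, 138, 136, 140, 141, 141, 110, 79, 76, 74, 82, 113, 135, 133, 135, 134, 137, 140, 139, 136, 132, 136, 136, 137, 141, 138, 140, 139, 140, 139, 139, 140, 140, 141, 136
137, 141, 141, 140, 137, 140, 135, 136, 137, 135, 136, 139, 135, 135, 137, 139, 140, 139, 136, 104, 80, 79, 81, 81, 116, 137, 137, 139, 138, 141, 137, 139, 138, 137, 137, 133, 136, 139, 141, 136, 138, 143, 144, 143, 144, 141, 137, 135
137, 138, 143, 141, 140, 138, 139, 138, 139, 136, 134, 129, 137, 138, 140, 136, 138, 136, 125, 96, 78, 82, 79, 81, 120, 13
[... 8074 characters left out ...]
, 119, 115, 119, 120, 121, 122, 125, 126, 122, 122, 132, 138, 141, 139, 141, 142, 141, 134, 139, 141, 140, 138, 145, 141, 135, 125, 122, 119, 117, 124, 121, 121, 121, 124, 133, 136, 140, 141, 140, 144, 142, 141, 141, 137
117, 121, 121, 123, 124, 121, 124, 123, 118, 117, 124, 122, 125, 119, 122, 132, 143, 138, 145, 138, 136, 137, 139, 140, 139, 141, 142, 144, 139, 129, 118, 121, 123, 135, 138, 137, 136, 134, 141, 141, 141, 141, 142, 141, 146, 142, 142, 141
120, 120, 119, 123, 121, 120, 118, 119, 120, 118, 124, 122, 118, 118, 117, 120, 128, 138, 139, 136, 138, 140, 139, 138, 143, 141, 140, 140, 138, 137, 134, 136, 137, 137, 137, 141, 143, 142, 142, 141, 143, 145, 143, 140, 141, 140, 143, 142]]
```

Emit:
drive_tool(deltas="0 0 0 0;0 0 0 0;0 0 0 0;0 0 0 0;0 0 0.3 0;0 0 1 0;-0.2 0 2 0;-1 0 3 0;-2 0 4 0;-3 0 5 0", grip=40)

```text
time: 60.4
tcp_pos: [0.4742, 0.0055, 0.1446]
orientation: [[-1.0, -0.017, 0.002], [-0.017, 1.0, -0.0], [-0.002, -0.0, -1.0]]
wrist_force: [-0.2, 0.1, 0.1]
gripper_width: 0.0401
grip_force: 0.0
```

Emit:
drive_tool(deltas="-1 0 1 0;-2 0.5 2 0;-3 2 2.5 0;-3.5 4 2.5 0;-3.5 6 2.5 0;-3.5 8 2.5 0;-3.5 9 2.5 0;-3.5 9 2.5 0;-3.5 9 2.5 0;-3.5 9 2.5 0")

```text
time: 61.65
tcp_pos: [0.3874, 0.2296, 0.2052]
orientation: [[-1.0, -0.015, 0.001], [-0.015, 1.0, 0.0], [-0.001, 0.0, -1.0]]
wrist_force: [0.0, -0.1, -1.0]
gripper_width: 0.0401
grip_force: 0.0
```

```bash
python3 - <<'E'
from h import *
ct,t=snap("top","t15");t=cv2.imread("pics/t15.png");t0=cv2.imread("pics/top0.png");cs,S=snap("side","s15");S=cv2.imread("pics/s15.png");S0=cv2.imread("pics/side0.png")
print(get_state()["tcp_pos"])
# plate rect
m=((t.max(2)>125)).astype(np.uint8);r=0*m;r[150:250,262:302]=m[150:250,262:302]
n,l,st,ce=cv2.connectedComponentsWithStats(r);i=1+np.argmax(st[1:,4]);ys,xs=np.nonzero(l==i)
W=np.array([onz(ct,p,q,.008)[:2] for p,q in zip(xs,ys)]).astype(np.float32);rc=cv2.minAreaRect(W);print(st[i],rc)
# rear edge -> seat
rear=np.percentile(W[:,0],1);print("rear x",rear,"seat x ~",rear+.125,"mid y",(W[W[:,0]<.62][:,1].min()+W[W[:,0]<.62][:,1].max())/2)
# changes at tin, wrench, gears, hub vs before
for nm,P in dict(tin=(.535,-.45,.055),wrench=(.527,.441,0),gauge=(.66,.0,.15)).items():
    for c,a,b in((ct,t,t0),(cs,S,S0)):
        u,v=proj(c,[P])[0].astype(int);k=20;print(nm,np.abs(a[v-k:v+k,u-k:u+k].astype(int)-b[v-k:v+k,u-k:u+k]).mean().round(1),end=" ")
print()
blobw(ct,t,*(proj(ct,[.673,-.223,.124])[0].astype(int)),6,.124,90,True)
for nm,a,b,c in(("hub",S,cv2.imread("pics/s8.png"),cs),("gear",S,cv2.imread("pics/s5.png"),cs)):
    u,v=proj(c,[(.675,.229,.03) if nm=="hub" else (.673,-.223,.1)])[0].astype(int);print(nm,np.abs(a[v-20:v+20,u-14:u+14].astype(int)-b[v-20:v+20,u-14:u+14]).mean())
E
```

```text
[0.38742045 0.22977315 0.20506528]
[265 150  30  57 984] ((0.6054942011833191, 0.00651964545249939), (0.1423744112253189, 0.06916613131761551), 0.954014778137207)
rear x 0.53502697 seat x ~ 0.66002697 mid y 0.006084024
tin 5.5 tin 3.8 wrench 7.3 wrench 4.4 gauge 7.7 gauge 3.3 
fit [ 0.6732 -0.2224] d14.1 rect [ 0.6732 -0.2224] [13.  13.2] 26.2
hub 13.51547619047619
gear 2.570535714285714
```

```bash
python3 - <<'E'
from h import *
a=cv2.imread("pics/t15.png");b=cv2.imread("pics/t8.png");u,v=proj(cal("top"),[(.675,.229,.03)])[0].astype(int)
print(np.abs(a[v-14:v+14,u-14:u+14].astype(int)-b[v-14:v+14,u-14:u+14]).mean());print(job_done())
E
```

```text
3.9910714285714284
the job is handed in; nothing more can be done
None
```

The job is done and handed in at about 62 s: gears stacked on the drum, hub upright midway between the V-blocks, and the loaded plate under the gauge with the bearing within about 2 mm of the head's centre by my last measurements. The gauge was not bumped, and the tin and wrench were left alone. I turned the empty plate to face the gauge before loading it, and it rode about 1 mm off the bench for part of the slide.

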